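# Lock the push-and-turn cap on the tablet jar

## Robot

A 6-joint arm with a two-finger parallel gripper is mounted at the origin on the work surface. World frame = base frame: x ahead of the robot, y to its left, z up, the work surface at z = 0. Lengths are in m, angles in rad, forces in N, time in s.
With the tool pointing down it reaches from about 0.35 to 0.85 m from the base axis. Payload 8.1 kg.
Tool frame: the origin (TCP) lies at the centre of the arm's flange, where the gripper is bolted on; the fingertips stand 186 mm ahead of it and the grasp point (between the pads) lies 167 mm ahead of it (robot.nose_length is the distance from the TCP to the fingertips, in m); z points along the fingers, x is the direction in which the jaws open and shut, and the axes are right-handed (so a half turn about z gives the same grasp; the last joint's range is limited). The gripper opens to 93 mm and grips with 3 to 60 N. Pads are 15 mm wide; open, the fingers measure 128 mm over their backs; the gripper's body (75 mm by 188 mm) begins 65 mm behind the grasp point.
Start: joints at [-1.378, 0.13, 1.488, -0, 1.523, -0.085], TCP at [0.165, -0.577, 0.405] pointing down, gripper open.
Joint ranges: [-2.96, 2.96], [-0.89, 2.26], [0.02, 2.5], [-1.34, 4.48], [0, 2.73], [-2.66, 2.66]. Speed limits (rad/s): [2.39, 2.39, 2.79, 3.14, 3.14, 3.14].

## Interface

Orientations are given as a rotation vector (axis times angle).
In Python, from plant import robot gives the robot as it stands.
- The arm moves only by the tool arm_command, never from a script. Its argument "motion" is a list of rows, each an object with "slide": the shift along the tool's x, y, z each as a share of 0.4 m, from -1 to 1, a list of three; "turn": the turn, a rotation vector about the tool's x, y, z each as a share of 0.5 rad, from -1 to 1, a list of three. A call has exactly 5 rows; each row shifts and turns the commanded pose from where the row before left it, along the tool's axes as they then stand; what a row does not reach is not made up. A row lasts 1/12 s, in which the tool goes at most 41.7 mm and 7.16 degrees, less where a joint would pass 70% of its speed; a pose out of reach is approached as far as the arm can. A call with a number of a shift or a turn outside -1 to 1 is refused whole. A call with a gripper value outside its range is refused whole. "gripper" is the opening in per cent of the stroke, from 0 (shut) to 100 (fully open), set as the call begins (left out, the last holds). The fingers move at their own pace and stop on an object; "grip_force" is the grip in N (left out, the last holds). Time passes only in rows, so rows that do not move let the fingers close, or fill a call up. It gives the time, the measured TCP pose, the force and the opening at its end, in the units of the state.
- robot.read_state(): the state, without advancing time (a new reading comes with each control period).
- robot.read_camera(name): name is "side" or "top"; returns a dict with "pixels" (384x512x3 uint8, blue, green, red), "intrinsics" (3x3 intrinsics, pixels), "T" (4x4, takes a point from camera to world coordinates). Camera axes: x right, y down, z forward; pixel columns grow to the right and rows downward; lengths in m; the calibration is good to about 2 mm. A picture is of the moment at which its call begins. There is no depth.
- robot.close_job(): hands the job in, once; it reports no verdict.
The state is a dict: "t": time; "q": joint angles; "dq": joint speeds; "joint_torque": joint torques, N m; "tool_pos": TCP position; "orientation": TCP orientation; "force": force on the tool from outside, world axes, zero at the start; "wrist_torque": the same for the moment, N m; "opening": finger opening in m.
Only numpy, scipy, OpenCV 4.12 (cv2) and the standard library are available. Lean on these libraries where they do the work, as an engineer would, in place of code of your own. Each camera call takes 0.05 s, during which the arm holds its last target.

## Task

Close the jar of cleaning tablets that stands in the steel rack on the shop counter: put its loose cap on the neck, feel for the place where the two lugs inside the cap drop into the gaps of the neck's collar, press the cap down against its spring and twist it clockwise until it clicks home, then let go so that it stays locked and level. Press gently, never harder than about 40 N, and leave the sprayer, the calculator and the stamp where they are.

Things in the scene. Friction and masses are not known exactly. Their poses are not given: they have to be found in the camera images.
- cap: Loose grey plastic cap, 90 g, mouth down on the counter. Skirt 65 mm across (68 at the flared lip), bore 57; top plate 24 mm and inner ceiling 20 mm above its underside. Origin: centre of the underside; z up its axis, x along the grip bar. A half turn changes nothing.
- cap_bar (a point): Middle of the cap's upright grip bar, 35 mm above the cap's underside. The bar is 50 mm long (cap x), 14 mm thick (y) and 22 mm tall, from 24 to 46 mm above the underside. Axes as the cap's.
- cap_lugs (a point): Point on the cap's axis level with its two inner lugs, 6.5 mm above the underside. The lugs face each other inside the skirt in line with the grip bar (at +x and -x): each 12.4 mm wide, reaching in to 23.5 mm from the axis, from 4 to 9 mm above the underside.
- rack: Fixed steel rack, 150 x 150 mm, 53 mm side walls, in which the white jar (104 mm across) is clamped upright, centred. The jar does not lift, shift or turn under the cap, but it stands turned by an unmeasured angle, up to 0.65 rad either way from the rack's heading. Origin: centre of the underside; z up.
- mouth (a point): Centre of the top face of the collar round the jar's neck, 150 mm up; fixed to the rack, with its axes. Neck core 44 mm across; collar 54 mm across, 6 mm thick, cut by two opposite gaps 34 degrees wide at the rack's +x and -x, give or take the jar's unknown turn. The lugs pass with the bar along the gaps within 3 degrees; else they rest on the collar, cap underside 4 mm below this point.
- spring_top (a point): Top of the sprung disc (34 mm across) in the neck when not pressed, 12.5 mm above the collar; fixed to the rack. It bears on the cap's ceiling: with the lugs in the gaps and no push, the cap's underside rests 7.5 mm below the mouth point (3 N); each mm further down takes 0.8 N more. At 18 mm below the mouth point the skirt meets the jar's hard shoulder.
- locked (a point): Where the cap's underside centre is when locked, 12.5 mm below the mouth point; fixed to the rack. To lock: press until the underside is 15 to 18 mm below the mouth point (9 to 12 N plus friction), twist clockwise seen from above (the other way is blocked) 50 to 60 degrees relative to the jar, to a hard stop (torque rises), then let go: the spring lifts the lugs 2.5 mm into notches.
- sprayer: Bystander: trigger spray bottle, 74 mm across, 224 mm tall, blue with a white head; stands upright. Origin: centre of its underside.
- calculator: Bystander: flat black desk calculator, 150 x 85 x 18 mm. Origin: centre of its underside.
- stamp: Bystander: black and grey self-inking stamp, 40 x 60 x 75 mm, standing. Origin: centre of its underside.
Mind the look-alikes: they are no part of the job. Several things have the shape of the rack; the one meant has the colours described above. What is shaped like the cap but green is not meant.

How it is judged:
On the way:
1. the cap is pressed down on the neck until its lugs are under the collar (horizontal distance between cap and mouth below 0.004 m and z of cap in the frame of mouth below -0.0143 m), for 0.1 s.
At the end, for the whole second after the job is handed in: The cap sits locked on the jar with its lugs up in the collar's notches: its underside 11 to 13.1 mm below the collar's top face (locked is 12.5), within 3 mm of the neck's axis, level within 0.02 rad, at rest (horizontal distance between cap and mouth below 0.003 m and z of cap in the frame of mouth between -0.0131 and -0.011 m and angle between cap's own z axis and vertical below 0.02 rad and linear speed of cap below 0.01 m/s); the robot touches nothing.
It fails at once if the cap is forced: more than 40 N between the cap and the jar or rack (contact force between cap and rack above 40 N).
It fails at once if the sprayer, the calculator or the stamp is moved more than 20 mm (distance of any of sprayer, calculator, stamp from where it was at the start of the episode above 0.02 m).
It also fails if it takes over 72 s, if anything falls off the work surface, if the arm or the gripper's body presses on something with over 40 N, if the wrist force passes 120 N, or if a joint passes its speed limit or range.

## Working session

There is one attempt and no reset: what is moved stays moved. The work goes in short steps, Python scripts to look and compute and a tool call to move; the robot and the scene stay as the last step left them, time stands still between calls to the robot, and variables do not carry over. Pictures are saved under pics/ and viewed, and the job is handed in when it is done.

Besides the shell and the picture viewer there is one more tool, called after "Call:" as name(argument=value, ...) on one line, values as JSON. arm_command: Moves the arm, as the interface text tells. Shift numbers are shares of 0.4 m and turn numbers shares of 0.5 rad, none past 1 either way. Its arguments: {"type":"object","properties":{"motion":{"type":"array","items":{"type":"object","properties":{"slide":{"type":"array","items":{"type":"number"}},"turn":{"type":"array","items":{"type":"number"}}}}},"gripper":{"type":"number"},"grip_force":{"type":"number"}},"required":["motion"]}

```bash
ls; mkdir -p pics
python3 - <<'E'
from plant import robot
import cv2,numpy as np
s=robot.read_state();print(s)
for n in("side","top"):
    c=robot.read_camera(n);cv2.imwrite(f"pics/{n}0.png",c["pixels"]);np.savez(f"{n}0.npz",**c);print(c["intrinsics"],c["T"])
E
```

```text
pics
{'t': 0.0, 'q': array([-1.37842580e+00,  1.31130150e-01,  1.48927356e+00, -3.80590423e-06,
        1.52300735e+00, -8.54152553e-02]), 'dq': array([-0.00147002, -0.00046422, -0.00056224, -0.00076497,  0.00124284,
        0.00115771]), 'joint_torque': array([-1.16634859e-03, -5.59848368e+01, -4.91759169e+01,  7.68792350e-02,
        3.58398969e-02, -1.59872088e-04]), 'tool_pos': array([ 0.16450357, -0.57676658,  0.40370882]), 'orientation': array([-2.50663193e+00,  1.89176634e+00,  2.12798331e-03]), 'force': array([ 0.04664915,  0.10415585, -0.24378402]), 'wrist_torque': array([ 0.03130078,  0.02657768, -0.00254869]), 'opening': 0.0930593180666059}
[[486.91825265   0.         255.45712898]
 [  0.         486.91825265 188.23615524]
 [  0.           0.           1.        ]] [[ 0.986955   -0.11912429  0.10830157  0.35013078]
 [-0.16006605 -0.653835    0.73951245 -1.16141895]
 [-0.01728254 -0.74720091 -0.66437347  1.13079817]
 [ 0.          0.          0.          1.        ]]
[[413.26018002   0.         254.03594564]
 [  0.         413.26018002 187.49004409]
 [  0.           0.           1.        ]] [[ 1.46834471e-02 -9.91271719e-01  1.31014408e-01  3.63233794e-01]
 [-9.99890774e-01 -1.47774948e-02  2.54403983e-04 -2.47504246e-02]
 [ 1.68388125e-03 -1.31003833e-01 -9.91380432e-01  1.43174595e+00]
 [ 0.00000000e+00  0.00000000e+00  0.00000000e+00  1.00000000e+00]]
```

View pics/side0.png

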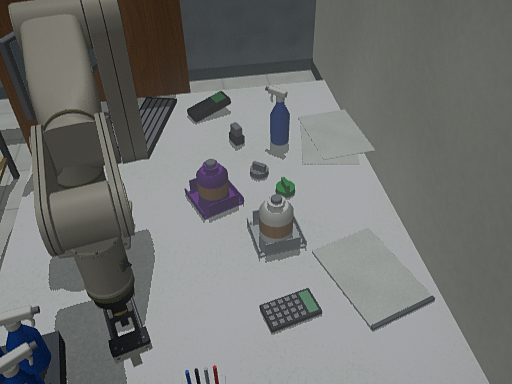

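View pics/top0.png

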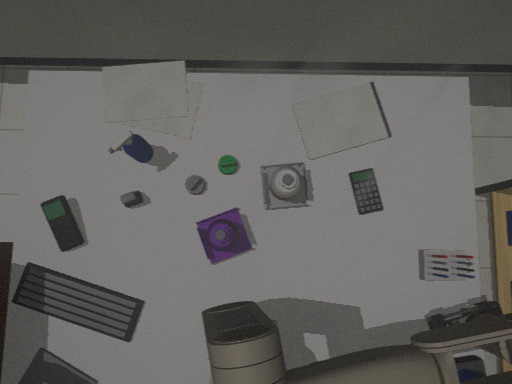

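The grey cap is at about (196,185) in the top picture and (259,170) in the side one. The white jar in the steel rack is at about (285,186) top and (277,225) side; the purple rack and green cap are decoys. I'll enlarge both.

Run:
```python
import cv2,numpy as np
t=cv2.imread("pics/top0.png");s=cv2.imread("pics/side0.png")
def crop(im,x0,y0,w,h,k): return cv2.resize(im[y0:y0+h,x0:x0+w],None,fx=k,fy=k,interpolation=cv2.INTER_CUBIC)
a=np.hstack([crop(t,256,155,60,60,6),crop(t,166,155,60,60,6)])
cv2.imwrite("pics/a.png",a)
b=np.hstack([crop(s,240,185,75,75,5),crop(s,240,155,40,40,9)[:375]])
b=np.hstack([crop(s,240,185,75,75,5),cv2.resize(crop(s,240,155,40,40,9),(375,375))])
cv2.imwrite("pics/b.png",b)
```

```text
Traceback (most recent call last):
ValueError: all the input array dimensions except for the concatenation axis must match exactly, but along dimension 0, the array at index 0 has size 375 and the array at index 1 has size 360
```

View pics/a.png

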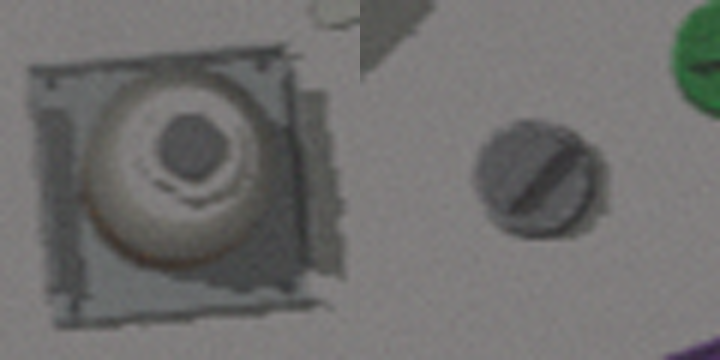

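View side.

The rack is at crop (30..330, 45..325) and the grey spring disc centre at crop (192,147), which is pixel (288,179.5). The cap bar runs from (512,210) to (585,150) in the crop. Next, the side crop.

Run:
```python
import cv2,numpy as np
s=cv2.imread("pics/side0.png")
def crop(im,x0,y0,w,h,k): return cv2.resize(im[y0:y0+h,x0:x0+w],None,fx=k,fy=k,interpolation=cv2.INTER_CUBIC)
b=np.hstack([crop(s,242,188,70,75,6)[:450],crop(s,240,150,30,37,12)[:444].copy() if 0 else crop(s,242,150,30,45,10)])
cv2.imwrite("pics/b.png",b)
cv2.imwrite("pics/c.png",crop(s,255,188,44,32,16))
```

```text
(no output)
```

View pics/b.png

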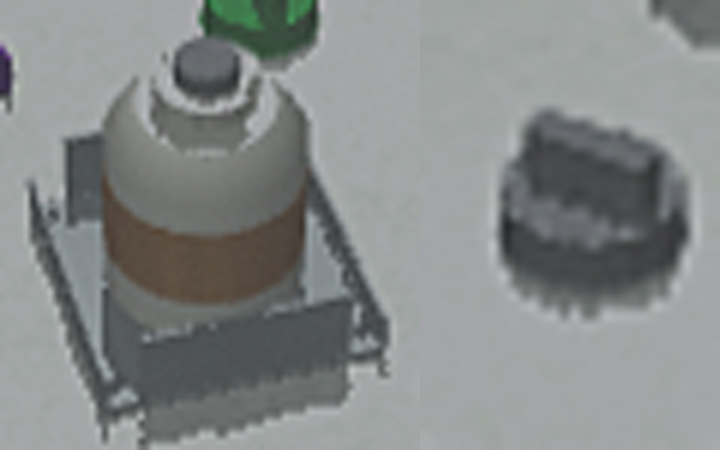

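View pics/c.png

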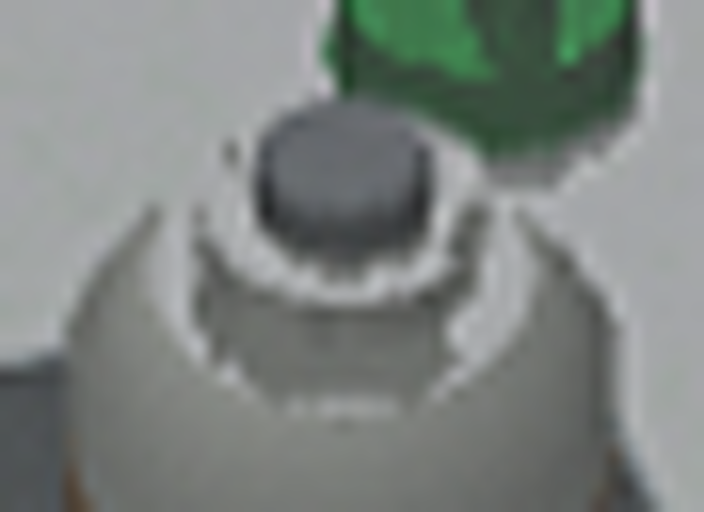

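```bash
cat > h.py <<'E'
import numpy as np,cv2
from scipy.optimize import least_squares
C={n:np.load(f"{n}0.npz") for n in("side","top")}
def proj(n,P):
    c=C[n];T=np.linalg.inv(c["T"]);p=(np.atleast_2d(P)@T[:3,:3].T+T[:3,3])@c["intrinsics"].T
    return p[:,:2]/p[:,2:]
def back(n,uv,z):
    c=C[n];d=c["T"][:3,:3]@np.linalg.solve(c["intrinsics"],[*uv,1]);o=c["T"][:3,3]
    return o+d*(z-o[2])/d[2]
E
python3 - <<'E'
from h import *
# crop pixel p -> full: (p+.5)/k-.5+x0
f=lambda x,y,k,x0,y0:((x+.5)/k-.5+x0,(y+.5)/k-.5+y0)
print("disc top",back("top",f(192,147,6,256,155),.1625),"side",back("side",f(347,152,16,255,188),.1625))
print("cap top: bar ends",back("top",f(512-360,210,6,166,155),.046),back("top",f(585-360,150,6,166,155),.046))
print("side bar ends",back("side",f(537-420,118,10,242,150),.046),back("side",f(657-420,155,10,242,150),.046))
print("rack corners (top edges)")
for p in [(30,68),(285,48),(320,303),(55,325)]: print(back("top",f(*p,6,256,155),.053)[:2],back("top",f(*p,6,256,155),.0)[:2])
E
```

```text
disc top [ 0.5588647  -0.12825091  0.1625    ] side [ 0.56164235 -0.13280546  0.1625    ]
cap top: bar ends [0.53605123 0.18877099 0.046     ] [0.57082572 0.14872384 0.046     ]
side bar ends [0.5423629  0.19030355 0.046     ] [0.58087666 0.16182093 0.046     ]
rack corners (top edges)
[ 0.6195048  -0.04549879] [ 0.62935604 -0.04629638]
[ 0.63315392 -0.18954348] [ 0.64352985 -0.19587825]
[ 0.48878435 -0.20894534] [ 0.4936106  -0.21602592]
[ 0.47429812 -0.06125909] [ 0.47856751 -0.0626625 ]
```

Run:
```python
import cv2,numpy as np
t=cv2.imread("pics/top0.png")
def crop(im,x0,y0,w,h,k): return cv2.resize(im[y0:y0+h,x0:x0+w],None,fx=k,fy=k,interpolation=cv2.INTER_CUBIC)
a=np.hstack([crop(t,274,165,32,32,16)])
cv2.imwrite("pics/d.png",cv2.convertScaleAbs(a,alpha=1.4))
```

```text
(no output)
```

View pics/d.png

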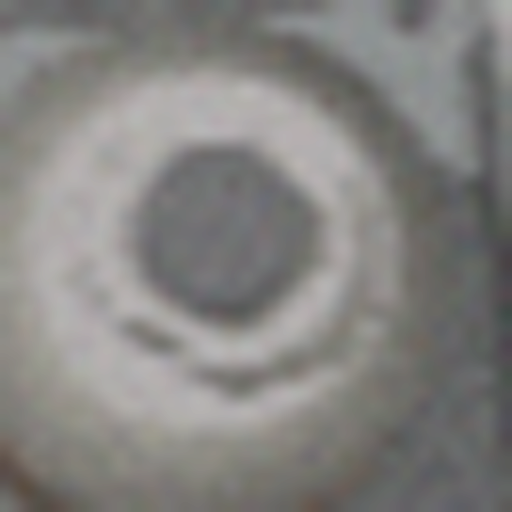

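Run:
```python
from h import *
def crop(im,x0,y0,w,h,k): return cv2.resize(im[y0:y0+h,x0:x0+w],None,fx=k,fy=k,interpolation=cv2.INTER_CUBIC)
cx={}
# disc centre consistent with both cams
r=least_squares(lambda p:np.r_[proj("top",[[*p,.1625]])[0]-[(192.5/6-.5+256),(147.5/6-.5+155)],proj("side",[[*p,.1625]])[0]-[347.5/16-.5+255,152.5/16-.5+188]],[.56,-.13]);print(r.x,r.fun)
for n,(x0,y0,w,h,k),uv in [("side",(257,188,36,30,16),(276.2,197.0)),("top",(274,165,32,30,16),(287.6,179.1))]:
    c=back(n,uv,.1625)[:2]; im=crop(C[n]["pixels"],x0,y0,w,h,k)
    out=[]
    im=cv2.convertScaleAbs(im,alpha=1.2)
    o=im.copy()
    def line(P,col):
        p=proj(n,P); p=((p-[x0,y0]+.5)*k-.5).round().astype(int); cv2.polylines(o,[p],False,col,1)
    for z,col in((.150,(0,255,0)),(.144,(255,0,0))):
        a=np.radians(np.arange(0,361,5)); line(np.c_[c[0]+.027*np.cos(a),c[1]+.027*np.sin(a),0*a+z],col)
    for g in range(0,360,15):
        a=np.radians(g);P=[[c[0]+rr*np.cos(a),c[1]+rr*np.sin(a),.15] for rr in(.022,.027)]
        line(P,(0,0,255))
        p=((proj(n,[[c[0]+.034*np.cos(a),c[1]+.034*np.sin(a),.15]])[0]-[x0,y0]+.5)*k).astype(int)
        cv2.putText(o,str(g),tuple(int(v) for v in p-[10,-4]),0,.35,(0,0,255),1)
    cv2.imwrite(f"pics/ov_{n}.png",o)
```

```text
[ 0.56050956 -0.12994605] [ 0.54763036 -0.51526214 -0.56589435 -0.60337076]
```

View pics/ov_side.png

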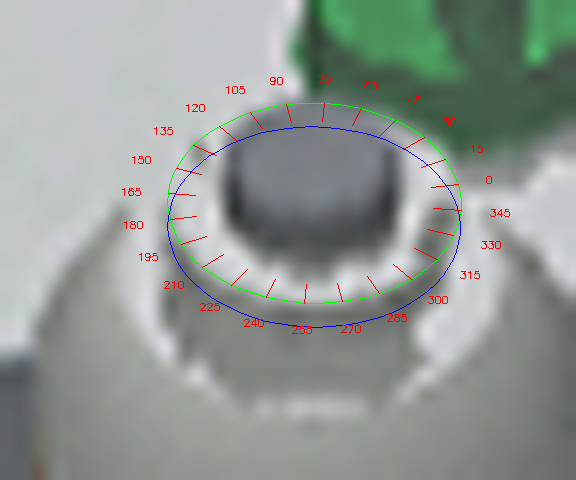

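View pics/ov_top.png

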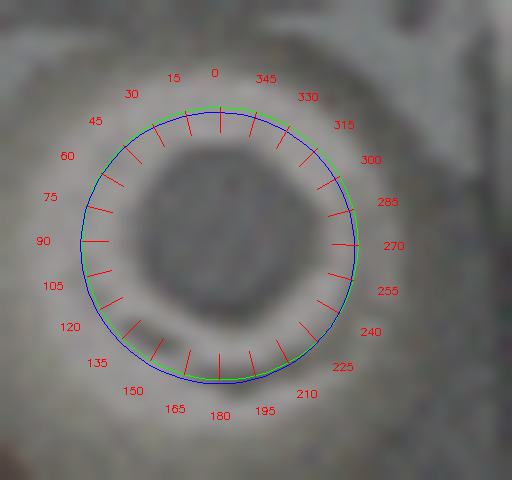

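Gaps look centred near 148°/-32° (dark arc steps inward there in the top view, with matching marks at about 330° and 150° in the side view). The mouth is at roughly (0.5605, -0.130). Next I'll measure the cap precisely with an overlay.

```bash
cat > capov.py <<'E'
from h import *
import sys
def crop(im,x0,y0,w,h,k): return cv2.resize(im[y0:y0+h,x0:x0+w],None,fx=k,fy=k,interpolation=cv2.INTER_CUBIC)
def ov(x,y,g,out,ims=None,z0=0,boxes=(("side",(242,153,32,36)),("top",(180,169,32,36)))):
    outs=[]
    k=12
    for n,(x0,y0,w,h) in boxes:
        im=C[n]["pixels"] if ims is None else ims[n]
        im=cv2.convertScaleAbs(crop(im,x0,y0,w,h,k),alpha=1.6); o=im.copy()
        def line(P,col):
            p=proj(n,P); p=((p-[x0,y0]+.5)*k-.5).round().astype(int); cv2.polylines(o,[p],False,col,1)
        a=np.radians(np.arange(0,361,5))
        for z,r,col in((0,.034,(255,0,0)),(.024,.0325,(0,255,0))):
            line(np.c_[x+r*np.cos(a),y+r*np.sin(a),0*a+z+z0],col)
        G=np.radians(g);u=np.array([np.cos(G),np.sin(G)]);v=np.array([-u[1],u[0]])
        for z,col in((.046,(0,0,255)),(.024,(0,200,255))):
            line([[*(np.array([x,y])+.025*i*u+.007*j*v),z+z0] for i,j in((1,1),(1,-1),(-1,-1),(-1,1),(1,1))],col)
        outs+= [im,o]
    cv2.imwrite(out,np.vstack([np.hstack(outs[:2]),np.hstack(outs[2:])])[:, :] if 0 else np.hstack([outs[1],outs[3]]))
E
python3 -c "
from capov import *
ov(.557,.172,-43,'pics/cov1.png')"
```

```text
(no output)
```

View pics/cov1.png

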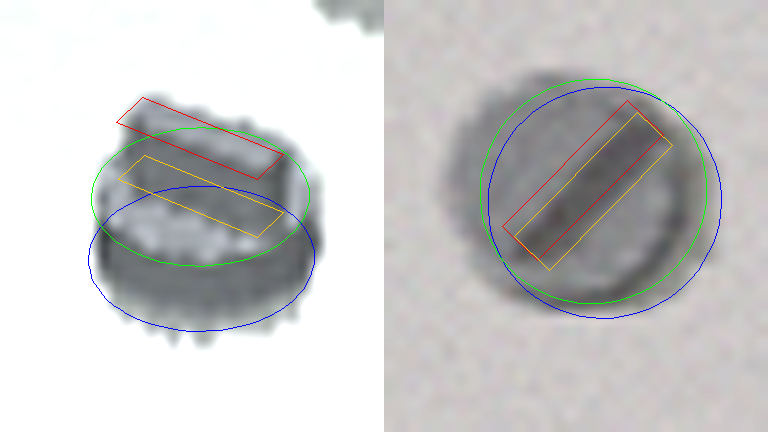

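```bash
python3 -c "
from capov import *
ov(.558,.176,-43,'pics/cov2.png')"
```

```text
(no output)
```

View pics/cov2.png

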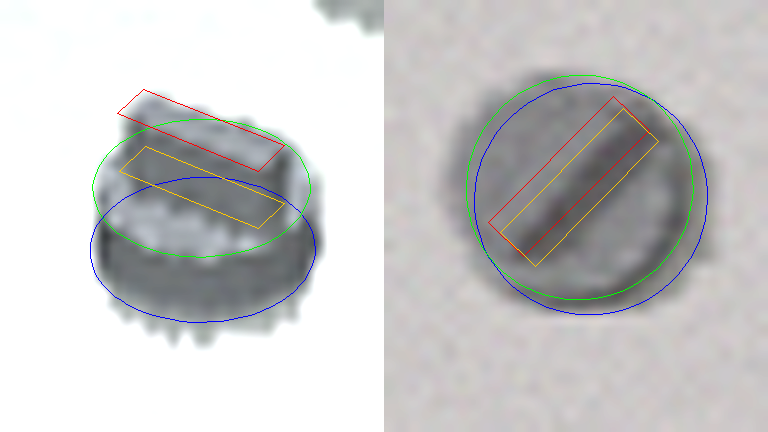

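```bash
cat > mv.py <<'E'
from plant import robot
import numpy as np
from scipy.spatial.transform import Rotation as R
def st(): 
    s=robot.read_state(); r=R.from_rotvec(s["orientation"]); m=r.as_matrix()
    yaw=np.degrees(np.arctan2(m[1,0],m[0,0]))
    print("t%.2f pos %s yawx %.2f tilt %.2f q6 %.2f q1 %.2f F %s M %s op %.4f"%(s["t"],s["tool_pos"].round(4),yaw,np.degrees(np.arccos(-m[2,2])),s["q"][5],s["q"][0],s["force"].round(1),s["wrist_torque"].round(2),s["opening"]))
    return s,m,yaw
def goto(p,yaw,n=1):
    s,m,y=st()
    Rt=np.array([[np.cos(yaw),np.sin(yaw),0],[np.sin(yaw),-np.cos(yaw),0],[0,0,-1]])
    d=np.asarray(p)-s["tool_pos"]
    rv=R.from_matrix(m.T@Rt).as_rotvec()
    print("rot total share",(rv/.5).round(4),"in",n,"rows",(rv/.5/n).round(4))
    print("slide BEFORE rot",(m.T@d/.4/n).round(4)," AFTER rot",(Rt.T@d/.4/n).round(4), "dist",np.linalg.norm(d))
E
python3 - <<'E'
from mv import *
goto([.558,.176,.40],np.radians(48))
goto([.558,.176,.40],np.radians(48-180))
E
```

```text
t0.10 pos [ 0.1645 -0.5768  0.4038] yawx -74.08 tilt 0.10 q6 -0.09 q1 -1.38 F [0.1 0.1 0.8] M [ 0.07  0.01 -0.01] op 0.0929
rot total share [-3.7000e-03  1.7000e-03 -4.2615e+00] in 1 rows [-3.7000e-03  1.7000e-03 -4.2615e+00]
slide BEFORE rot [-1.54   -1.4621  0.0122]  AFTER rot [ 2.0568 -0.5283  0.0095] dist 0.8494228197515059
t0.10 pos [ 0.1645 -0.5768  0.4038] yawx -74.08 tilt 0.10 q6 -0.09 q1 -1.38 F [0.1 0.1 0.8] M [ 0.07  0.01 -0.01] op 0.0929
rot total share [1.5000e-03 3.2000e-03 2.0217e+00] in 1 rows [1.5000e-03 3.2000e-03 2.0217e+00]
slide BEFORE rot [-1.54   -1.4621  0.0122]  AFTER rot [-2.0568  0.5283  0.0095] dist 0.8494228197515059
```

Call:
arm_command(motion=[{"slide": [-0.07,-0.066,0],"turn": [0,0,0]},{"slide": [-0.07,-0.066,0],"turn": [0,0,0]},{"slide": [-0.07,-0.066,0],"turn": [0,0,0]},{"slide": [-0.07,-0.066,0],"turn": [0,0,0]},{"slide": [-0.07,-0.066,0],"turn": [0,0,0]}], gripper=100)

```text
t: 0.52
tool_pos: [0.2534, -0.4045, 0.4041]
orientation: [-2.507, 1.893, 0.001]
force: [0.8, -0.8, 0.8]
opening: 0.0927
```

Call:
arm_command(motion=[{"slide": [-0.07,-0.066,0],"turn": [0,0,0]},{"slide": [-0.07,-0.066,0],"turn": [0,0,0]},{"slide": [-0.07,-0.066,0],"turn": [0,0,0]},{"slide": [-0.07,-0.066,0],"turn": [0,0,0]},{"slide": [-0.07,-0.066,0],"turn": [0,0,0]}])

```text
t: 0.93
tool_pos: [0.3419, -0.2335, 0.4045]
orientation: [-2.507, 1.893, 0.0]
force: [0.6, -0.2, 0.2]
opening: 0.0929
```

Call:
arm_command(motion=[{"slide": [-0.07,-0.066,0],"turn": [0,0,0]},{"slide": [-0.07,-0.066,0],"turn": [0,0,0]},{"slide": [-0.07,-0.066,0],"turn": [0,0,0]},{"slide": [-0.07,-0.066,0],"turn": [0,0,0]},{"slide": [-0.07,-0.066,0],"turn": [0,0,0]}])

```text
t: 1.35
tool_pos: [0.4305, -0.0625, 0.4046]
orientation: [2.508, -1.892, 0.0]
force: [1.0, -0.2, 0.5]
opening: 0.0929
```

Call:
arm_command(motion=[{"slide": [-0.07,-0.066,0],"turn": [0,0,0]},{"slide": [-0.07,-0.066,0],"turn": [0,0,0]},{"slide": [-0.07,-0.066,0],"turn": [0,0,0]},{"slide": [-0.07,-0.066,0],"turn": [0,0,0]},{"slide": [-0.07,-0.066,0],"turn": [0,0,0]}])

```text
t: 1.77
tool_pos: [0.5191, 0.1084, 0.4043]
orientation: [2.508, -1.892, -0.0]
force: [-0.0, -0.1, 0.0]
opening: 0.0928
```

Call:
arm_command(motion=[{"slide": [0,0,0],"turn": [0,0,-0.24]},{"slide": [0,0,0],"turn": [0,0,-0.24]},{"slide": [0,0,0],"turn": [0,0,-0.24]},{"slide": [0,0,0],"turn": [0,0,-0.24]},{"slide": [0,0,0],"turn": [0,0,-0.24]}])

```text
t: 2.18
tool_pos: [0.5186, 0.1065, 0.4041]
orientation: [2.958, -1.057, -0.002]
force: [0.1, 0.1, 0.0]
opening: 0.0931
```

Call:
arm_command(motion=[{"slide": [0,0,0],"turn": [0,0,-0.24]},{"slide": [0,0,0],"turn": [0,0,-0.24]},{"slide": [0,0,0],"turn": [0,0,-0.24]},{"slide": [0,0,0],"turn": [0,0,-0.24]},{"slide": [0,0,0],"turn": [0,0,-0.24]}])

```text
t: 2.6
tool_pos: [0.5186, 0.1063, 0.4042]
orientation: [3.138, -0.137, -0.001]
force: [0.6, -0.1, 0.4]
opening: 0.0927
```

Call:
arm_command(motion=[{"slide": [0,0,0],"turn": [0,0,-0.24]},{"slide": [0,0,0],"turn": [0,0,-0.24]},{"slide": [0,0,0],"turn": [0,0,-0.24]},{"slide": [0,0,0],"turn": [0,0,-0.24]},{"slide": [0,0,0],"turn": [0,0,-0.24]}])

```text
t: 3.02
tool_pos: [0.5186, 0.1063, 0.4042]
orientation: [-3.039, -0.797, 0.002]
force: [-0.4, 0.9, -0.1]
opening: 0.093
```

Run:
```python
from mv import *
goto([.558,.176,.30],np.radians(48))
```

```text
t3.02 pos [0.5186 0.1063 0.4042] yawx 29.39 tilt 0.06 q6 -0.41 q1 0.11 F [-0.4  0.9 -0.1] M [-0.01 -0.15 -0.01] op 0.0930
rot total share [-0.0011  0.0016 -0.6496] in 1 rows [-0.0011  0.0016 -0.6496]
slide BEFORE rot [ 0.1716 -0.1033  0.2604]  AFTER rot [ 0.1954 -0.0434  0.2605] dist 0.13141376814243624
```

Rotate the remaining amount, then translate to TCP z = 0.30.

Call:
arm_command(motion=[{"slide": [0,0,0],"turn": [0,0,-0.217]},{"slide": [0,0,0],"turn": [0,0,-0.217]},{"slide": [0,0,0],"turn": [0,0,-0.216]},{"slide": [0.1,-0.022,0],"turn": [0,0,0]},{"slide": [0.0954,-0.0214,0],"turn": [0,0,0]}])

```text
t: 3.43
tool_pos: [0.5586, 0.1754, 0.4043]
orientation: [2.875, 1.266, -0.001]
force: [0.8, -0.4, 0.9]
opening: 0.0928
```

Call:
arm_command(motion=[{"slide": [0,0,0.09],"turn": [0,0,0]},{"slide": [0,0,0.09],"turn": [0,0,0]},{"slide": [0,0,0.08],"turn": [0,0,0]},{"slide": [0,0,0],"turn": [0,0,0]},{"slide": [0,0,0],"turn": [0,0,0]}])

```text
t: 3.85
tool_pos: [0.5574, 0.1756, 0.2986]
orientation: [-2.873, -1.269, 0.009]
force: [0.1, 0.2, 0.3]
opening: 0.0932
```

```bash
cat > look.py <<'E'
import sys
from mv import *
from h import *
def crop(im,x0,y0,w,h,k): return cv2.resize(im[y0:y0+h,x0:x0+w],None,fx=k,fy=k,interpolation=cv2.INTER_CUBIC)
def look(tag,bs,bt,k=6,al=1.4):
    out=[]
    for n,b in(("side",bs),("top",bt)):
        c=robot.read_camera(n);cv2.imwrite(f"pics/{tag}_{n}_full.png",c["pixels"])
        out.append(cv2.convertScaleAbs(crop(c["pixels"],*b,k),alpha=al))
    cv2.imwrite(f"pics/{tag}.png",np.hstack(out)); st()
E
python3 -c "
from look import *
look('l1',(225,110,65,80),(165,150,65,80))"
```

```text
t3.95 pos [0.5593 0.1758 0.303 ] yawx 47.66 tilt 0.14 q6 -0.61 q1 0.22 F [0.5 1.  1.2] M [-0.03 -0.1   0.05] op 0.0929
```

View pics/l1.png

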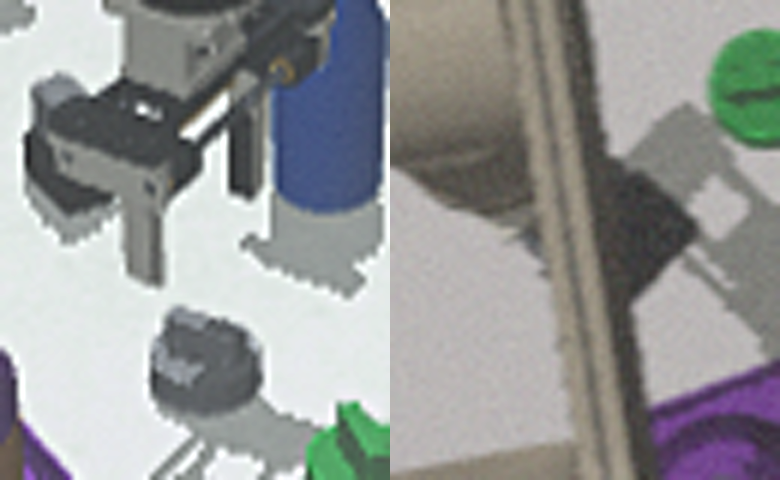

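Run:
```python
from h import *
print(back("side",(279.5,143),0)) # base front edge approx
print(back("side",(279.5,137),0))
print(back("top",(141,150),.1), back("top",(150,158),0))
```

```text
[0.66917481 0.34240053 0.        ]
[0.6770122  0.38153566 0.        ]
[0.65803033 0.34908935 0.1       ] [0.65186135 0.34398745 0.        ]
```

View pics/l1_side_full.png

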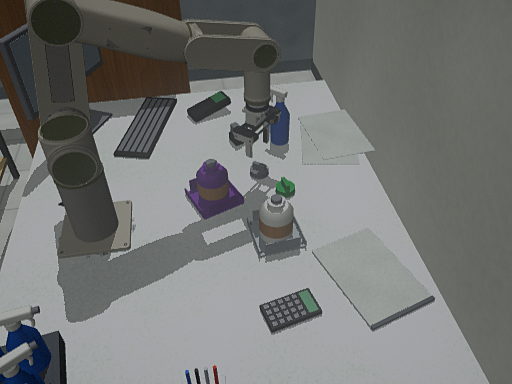

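Call:
arm_command(motion=[{"slide": [0,0,0.07],"turn": [0,0,0]},{"slide": [0,0,0.07],"turn": [0,0,0]},{"slide": [0,0,0.04],"turn": [0,0,0]},{"slide": [0,0,0.02],"turn": [0,0,0]},{"slide": [0,0,0],"turn": [0,0,0]}])

```text
t: 4.37
tool_pos: [0.5588, 0.1757, 0.2211]
orientation: [2.874, 1.269, 0.0]
force: [-0.4, 0.1, -0.2]
opening: 0.093
```

```bash
python3 -c "
from look import *
look('l2',(225,110,65,80),(165,150,65,80))"
```

```text
t4.47 pos [0.5597 0.176  0.2232] yawx 47.66 tilt 0.19 q6 -0.61 q1 0.22 F [0.5 0.7 0.4] M [-0.02 -0.09  0.02] op 0.0929
```

View pics/l2.png

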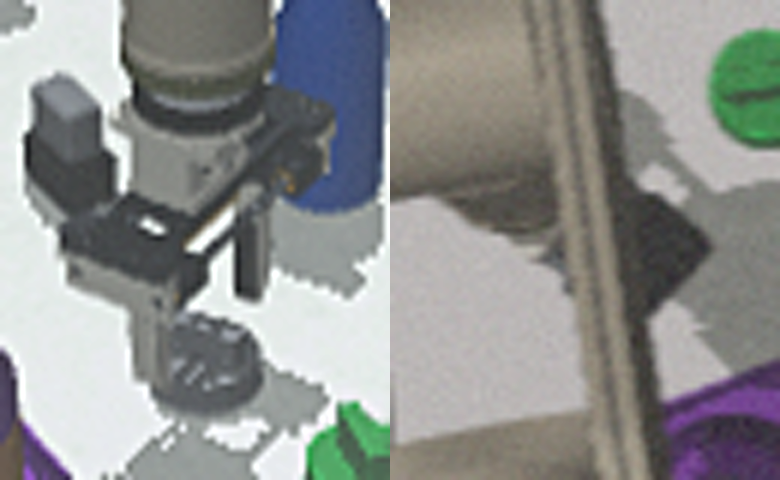

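Run:
```python
from h import *
f=lambda x,y,k,x0,y0:((x+.5)/k-.5+x0,(y+.5)/k-.5+y0)
print("tips mid seen",back("side",f(200,341,6,225,110),.037),"known (.5597,.1760)")
# finger outer backs 128mm? predicted tips
for s in(-1,1):
  for e in (.0465,.064):
    print(s,e,(proj("side",[[.5597+s*e*np.cos(np.radians(47.66)),.176+s*e*np.sin(np.radians(47.66)),.037]])[0]-[225,110])*6)
b=[f(*p,12,242,153) for p in((148,97),(285,145),(130,120),(262,168))]
print("bar top",np.mean([back("side",p,.046) for p in b],0))
```

```text
tips mid seen [0.55576698 0.16991262 0.037     ] known (.5597,.1760)
-1 0.0465 [159.25390434 373.84791276]
-1 0.064 [142.65864678 390.19778237]
1 0.0465 [244.02933676 290.32602331]
1 0.064 [259.36748545 275.21467416]
bar top [0.55944791 0.17427044 0.046     ]
```

Call:
arm_command(motion=[{"slide": [0,0,0.015],"turn": [0,0,0]},{"slide": [0,0,0.01],"turn": [0,0,0]},{"slide": [0,0,0],"turn": [0,0,0]},{"slide": [0,0,0],"turn": [0,0,0]},{"slide": [0,0,0],"turn": [0,0,0]}])

```text
t: 4.88
tool_pos: [0.5586, 0.1758, 0.211]
orientation: [2.874, 1.27, 0.0]
force: [-0.1, 1.2, -0.3]
opening: 0.0927
```

Call:
arm_command(motion=[{"slide": [0,0,0],"turn": [0,0,0]},{"slide": [0,0,0],"turn": [0,0,0]},{"slide": [0,0,0],"turn": [0,0,0]},{"slide": [0,0,0],"turn": [0,0,0]},{"slide": [0,0,0],"turn": [0,0,0]}], gripper=0, grip_force=30)

```text
t: 5.3
tool_pos: [0.5586, 0.1758, 0.2108]
orientation: [2.874, 1.27, 0.0]
force: [0.7, -0.7, -1.0]
opening: 0.0643
```

Call:
arm_command(motion=[{"slide": [0,0,0],"turn": [0,0,0]},{"slide": [0,0,0],"turn": [0,0,0]},{"slide": [0,0,0],"turn": [0,0,0]},{"slide": [0,0,0],"turn": [0,0,0]},{"slide": [0,0,0],"turn": [0,0,0]}])

```text
t: 5.72
tool_pos: [0.5586, 0.1758, 0.2107]
orientation: [2.874, 1.27, 0.0]
force: [-0.2, -0.3, 0.2]
opening: 0.0312
```

```bash
python3 -c "
from mv import *
st()"
```

```text
t5.72 pos [0.5586 0.1758 0.2107] yawx 47.67 tilt 0.00 q6 -0.61 q1 0.22 F [-0.2 -0.3  0.2] M [ 0.07 -0.13 -0.05] op 0.0312
```

Call:
arm_command(motion=[{"slide": [0,0,-0.003],"turn": [0,0,0]},{"slide": [0,0,0],"turn": [0,0,0]},{"slide": [0,0,0],"turn": [0,0,0]},{"slide": [0,0,0],"turn": [0,0,0]},{"slide": [0,0,0],"turn": [0,0,0]}])

```text
t: 6.13
tool_pos: [0.5587, 0.1758, 0.2121]
orientation: [2.874, 1.269, 0.001]
force: [1.1, 0.1, 1.1]
opening: 0.0137
```

Call:
arm_command(motion=[{"slide": [0,0,0],"turn": [0,0,0]},{"slide": [0,0,0],"turn": [0,0,0]},{"slide": [0,0,-0.01],"turn": [0,0,0]},{"slide": [0,0,-0.05],"turn": [0,0,0]},{"slide": [0,0,-0.08],"turn": [0,0,0]}])

```text
t: 6.55
tool_pos: [0.5565, 0.1753, 0.2643]
orientation: [-2.872, -1.269, 0.013]
force: [-0.2, -0.1, -0.6]
opening: 0.0139
```

Call:
arm_command(motion=[{"slide": [0,0,-0.09],"turn": [0,0,0]},{"slide": [0,0,-0.09],"turn": [0,0,0]},{"slide": [0,0,-0.09],"turn": [0,0,0]},{"slide": [0,0,0],"turn": [0,0,0]},{"slide": [0,0,0],"turn": [0,0,0]}])

```text
t: 6.97
tool_pos: [0.5593, 0.176, 0.3794]
orientation: [2.873, 1.269, 0.009]
force: [0.1, -0.1, -1.2]
opening: 0.0139
```

```bash
python3 -c "
from look import *
look('l3',(225,100,65,80),(165,150,65,80))"
```

```text
t7.07 pos [0.5582 0.1757 0.3749] yawx 47.67 tilt 0.09 q6 -0.61 q1 0.22 F [-0.6 -0.  -2.4] M [-0.03 -0.17 -0.02] op 0.0136
```

View pics/l3.png

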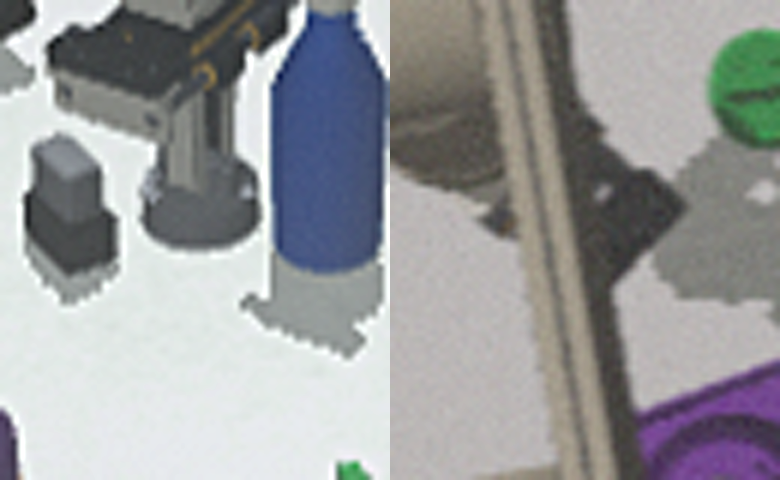

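Run:
```python
from mv import *
goto([.5605,-.130,.405],np.radians(58),1)
```

```text
t7.07 pos [0.5582 0.1757 0.3749] yawx 47.67 tilt 0.09 q6 -0.61 q1 0.22 F [-0.6 -0.  -2.4] M [-0.03 -0.17 -0.02] op 0.0136
rot total share [-0.002   0.0024 -0.3607] in 1 rows [-0.002   0.0024 -0.3607]
slide BEFORE rot [-0.5611  0.5189 -0.0751]  AFTER rot [-0.645   0.4099 -0.0754] dist 0.3071880996255379
```

Call:
arm_command(motion=[{"slide": [0,0,-0.04],"turn": [0,0,-0.18]},{"slide": [0,0,-0.035],"turn": [0,0,-0.18]},{"slide": [-0.04,0.0254,0],"turn": [0,0,0]},{"slide": [-0.075,0.0477,0],"turn": [0,0,0]},{"slide": [-0.075,0.0477,0],"turn": [0,0,0]}])

```text
t: 7.48
tool_pos: [0.5585, 0.0857, 0.4034]
orientation: [-2.744, -1.526, 0.006]
force: [1.1, 0.1, -1.6]
opening: 0.0133
```

Call:
arm_command(motion=[{"slide": [-0.075,0.0477,0],"turn": [0,0,0]},{"slide": [-0.075,0.0477,0],"turn": [0,0,0]},{"slide": [-0.075,0.0477,0],"turn": [0,0,0]},{"slide": [-0.075,0.0477,0],"turn": [0,0,0]},{"slide": [-0.075,0.0477,0],"turn": [0,0,0]}])

```text
t: 7.9
tool_pos: [0.5597, -0.0936, 0.4031]
orientation: [-2.745, -1.521, 0.005]
force: [1.1, -0.1, -1.1]
opening: 0.0138
```

Call:
arm_command(motion=[{"slide": [-0.04,0.0254,0],"turn": [0,0,0]},{"slide": [-0.02,0.0127,0],"turn": [0,0,0]},{"slide": [-0.02,0.0127,0],"turn": [0,0,0]},{"slide": [0,0,0],"turn": [0,0,0]},{"slide": [0,0,0],"turn": [0,0,0]}])

```text
t: 8.32
tool_pos: [0.5608, -0.1292, 0.405]
orientation: [-2.746, -1.522, 0.001]
force: [0.4, 0.2, -0.8]
opening: 0.0135
```

```bash
python3 -c "
from look import *
look('l4',(235,150,75,95),(245,140,65,95))
goto([.5605,-.130,.405],np.radians(58),1)
"
```

```text
t8.42 pos [ 0.561  -0.1286  0.4056] yawx 58.06 tilt 0.04 q6 -1.33 q1 -0.31 F [ 0.3 -0.  -0.2] M [-0.02 -0.14  0.  ] op 0.0137
t8.42 pos [ 0.561  -0.1286  0.4056] yawx 58.06 tilt 0.04 q6 -1.33 q1 -0.31 F [ 0.3 -0.  -0.2] M [-0.02 -0.14  0.  ] op 0.0137
rot total share [-0.0014 -0.0006  0.0022] in 1 rows [-0.0014 -0.0006  0.0022]
slide BEFORE rot [-0.0035  0.0008  0.0015]  AFTER rot [-0.0035  0.0008  0.0015] dist 0.0015582442970502593
```

View pics/l4.png

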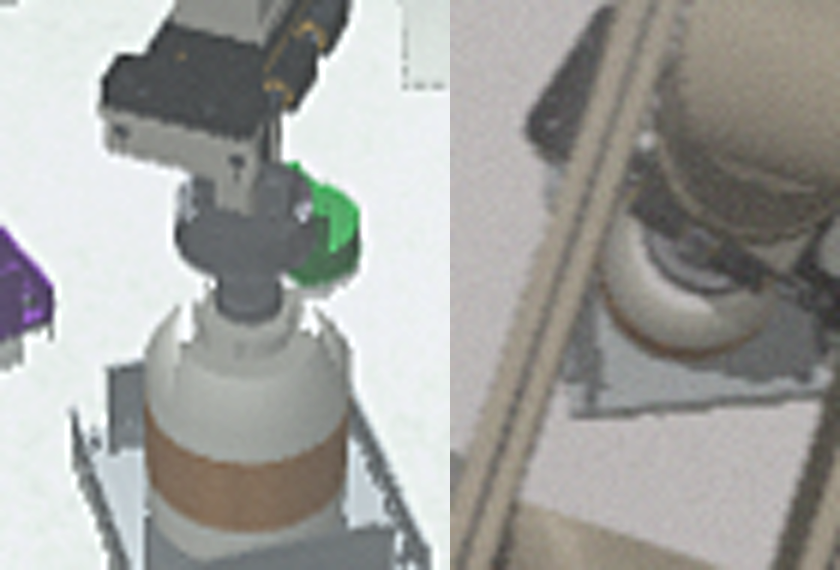

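```bash
cat > al.py <<'E'
from h import *
def ov4(cap,mouth,zc,img,out,box=(258,165,36,42),k=14,g=-32,n="side",al=1.4):
    x0,y0,w,h=box
    im=cv2.imread(img); o=cv2.convertScaleAbs(cv2.resize(im[y0:y0+h,x0:x0+w],None,fx=k,fy=k,interpolation=cv2.INTER_CUBIC),alpha=al); raw=o.copy()
    a=np.radians(np.arange(0,361,5))
    def circ(c,r,z,col):
        p=proj(n,np.c_[c[0]+r*np.cos(a),c[1]+r*np.sin(a),0*a+z]); p=((p-[x0,y0]+.5)*k-.5).round().astype(int); cv2.polylines(o,[p],True,col,1)
    circ(cap,.034,zc,(255,0,0));circ(cap,.0325,zc+.024,(255,128,0))
    circ(mouth,.017,.1625,(0,0,255)); circ(mouth,.017,.150,(0,0,255)); circ(mouth,.052,.10,(0,160,0))
    circ(mouth,.027,.15,(0,255,0))
    cv2.imwrite(out,np.hstack([raw,o])[:, :] if 2*w*k<=800 else o)
E
python3 -c "
from al import *
ov4((.561,-.1290),(.5605,-.130),.1934,'pics/l4_side_full.png','pics/al1.png')"
```

```text
(no output)
```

View pics/al1.png

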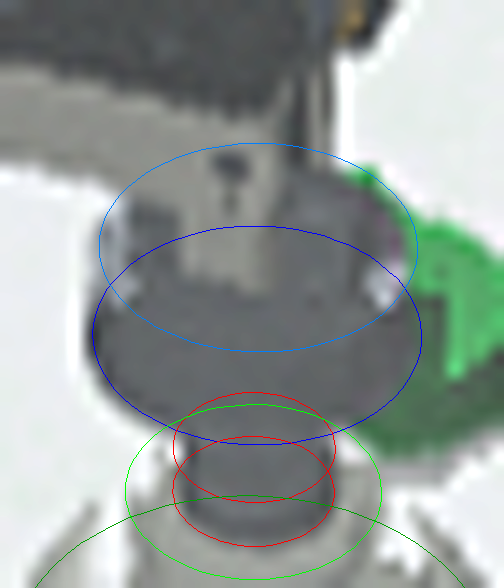

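```bash
python3 -c "
from h import *
im=cv2.imread('pics/l4_side_full.png')
print('row188 R-G,gray'); 
for r in (186,188,190,192): print(r,[tuple(int(v) for v in im[r,c]) for c in range(284,292)])
for r in (186,188,190,192): print(r,[int(im[r,c,1]) for c in range(261,268)])
for r in (199,200,201,202): print(r,[int(im[r,c,1]) for c in range(266,287)])
for c in (270,274,276,278): print(c,[int(im[r,c,1]) for r in range(190,208)])
"
```

```text
row188 R-G,gray
186 [(78, 76, 73), (146, 140, 135), (81, 76, 76), (58, 70, 53), (58, 71, 55), (58, 70, 53), (79, 128, 63), (76, 122, 63)]
188 [(73, 70, 69), (67, 67, 65), (68, 66, 66), (62, 69, 58), (63, 78, 58), (60, 73, 55), (80, 129, 64), (79, 125, 63)]
190 [(71, 70, 69), (72, 70, 68), (69, 67, 65), (72, 74, 66), (59, 77, 54), (62, 85, 56), (84, 140, 65), (77, 121, 63)]
192 [(69, 68, 67), (74, 72, 71), (68, 74, 62), (59, 80, 52), (61, 80, 56), (62, 86, 57), (61, 74, 57), (60, 71, 56)]
186 [170, 172, 180, 110, 75, 107, 71]
188 [171, 174, 184, 56, 63, 70, 74]
190 [171, 173, 181, 79, 62, 69, 74]
192 [170, 170, 175, 162, 80, 65, 70]
199 [172, 168, 174, 125, 97, 66, 77, 77, 74, 76, 74, 75, 78, 77, 74, 64, 104, 120, 114, 125, 137]
200 [175, 133, 138, 111, 106, 60, 78, 83, 79, 77, 76, 76, 78, 75, 70, 60, 107, 117, 112, 145, 183]
201 [178, 114, 110, 113, 122, 69, 67, 76, 83, 81, 84, 79, 75, 69, 65, 69, 123, 106, 107, 131, 181]
202 [179, 116, 111, 116, 118, 99, 79, 73, 71, 71, 68, 68, 69, 69, 69, 99, 119, 101, 109, 146, 178]
270 [75, 74, 73, 74, 70, 82, 137, 179, 101, 97, 106, 122, 118, 116, 115, 114, 113, 113]
274 [73, 75, 74, 73, 72, 77, 79, 77, 75, 74, 79, 83, 71, 80, 112, 120, 114, 105]
276 [74, 74, 73, 73, 75, 76, 80, 76, 73, 74, 76, 84, 68, 75, 100, 120, 115, 111]
278 [75, 72, 70, 72, 73, 74, 79, 76, 74, 78, 78, 75, 69, 79, 110, 117, 113, 105]
```

Run:
```python
from mv import *
goto([.5638,-.1292,.367],np.radians(58),1)
```

```text
t8.42 pos [ 0.561  -0.1286  0.4056] yawx 58.06 tilt 0.04 q6 -1.33 q1 -0.31 F [ 0.3 -0.  -0.2] M [-0.02 -0.14  0.  ] op 0.0137
rot total share [-0.0014 -0.0006  0.0022] in 1 rows [-0.0014 -0.0006  0.0022]
slide BEFORE rot [0.0025 0.0068 0.0965]  AFTER rot [0.0026 0.0067 0.0965] dist 0.03870992885500891
```

Call:
arm_command(motion=[{"slide": [0.0013,0.0034,0],"turn": [0,0,0]},{"slide": [0.0013,0.0034,0.02],"turn": [0,0,0]},{"slide": [0,0,0.04],"turn": [0,0,0]},{"slide": [0,0,0.0265],"turn": [0,0,0]},{"slide": [0,0,0.01],"turn": [0,0,0]}])

```text
t: 8.83
tool_pos: [0.5632, -0.1298, 0.3645]
orientation: [-2.745, -1.522, 0.004]
force: [-0.4, 0.2, -1.2]
opening: 0.0135
```

```bash
python3 -c "
from look import *
look('l5',(235,150,75,95),(245,140,65,95))
from al import *
ov4((.5638,-.1292),(.5605,-.130),.155,'pics/l5_side_full.png','pics/al2.png')"
```

```text
t8.93 pos [ 0.5633 -0.1301  0.3657] yawx 58.01 tilt 0.17 q6 -1.33 q1 -0.32 F [-0.8  0.6 -0.4] M [ 0.06 -0.09 -0.03] op 0.0136
```

View pics/al2.png

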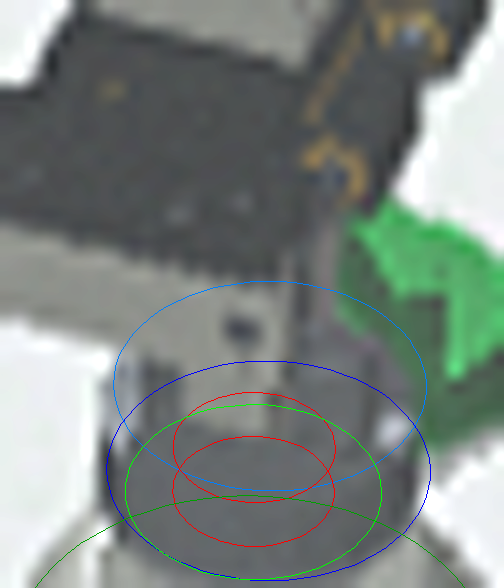

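View pics/l5.png

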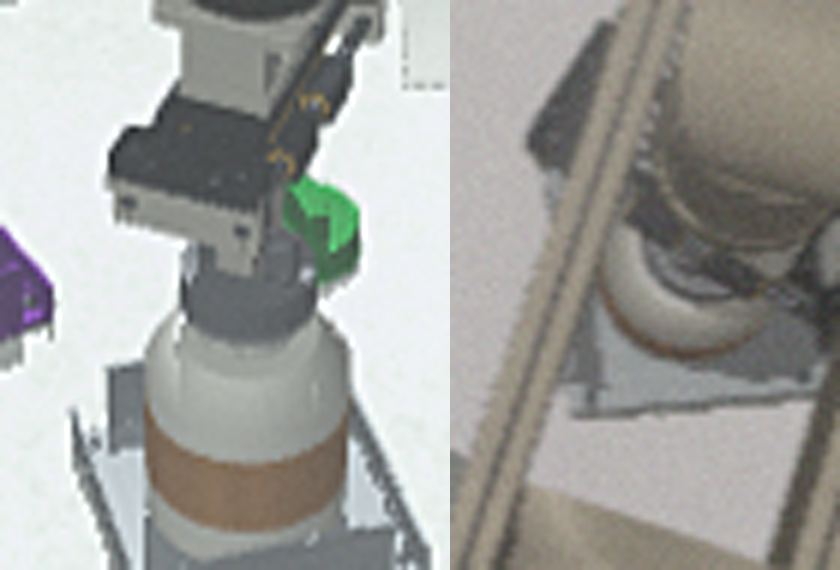

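Call:
arm_command(motion=[{"slide": [0,0,0.0025],"turn": [0,0,0]},{"slide": [0,0,0.0025],"turn": [0,0,0]},{"slide": [0,0,0],"turn": [0,0,0]},{"slide": [0,0,0.0025],"turn": [0,0,0]},{"slide": [0,0,0],"turn": [0,0,0]}])

```text
t: 9.35
tool_pos: [0.5638, -0.1305, 0.3646]
orientation: [2.748, 1.522, 0.001]
force: [0.1, -0.2, -0.9]
opening: 0.0137
```

Call:
arm_command(motion=[{"slide": [0,0,0.0025],"turn": [0,0,0]},{"slide": [0,0,0],"turn": [0,0,0]},{"slide": [0,0,0.0025],"turn": [0,0,0]},{"slide": [0,0,0],"turn": [0,0,0]},{"slide": [0,0,0],"turn": [0,0,0]}])

```text
t: 9.77
tool_pos: [0.5637, -0.1305, 0.3622]
orientation: [-2.748, -1.523, 0.0]
force: [-0.1, 0.2, 0.2]
opening: 0.0137
```

```bash
python3 -c "
from mv import *
st()"
```

```text
t9.77 pos [ 0.5637 -0.1305  0.3622] yawx 57.98 tilt 0.01 q6 -1.33 q1 -0.32 F [-0.1  0.2  0.2] M [ 0.01 -0.2  -0.01] op 0.0137
```

Call:
arm_command(motion=[{"slide": [0,0,0.0025],"turn": [0,0,0]},{"slide": [0,0,0],"turn": [0,0,0]},{"slide": [0,0,0],"turn": [0,0,0]},{"slide": [0,0,0],"turn": [0,0,0]},{"slide": [0,0,0],"turn": [0,0,0]}])

```text
t: 10.18
tool_pos: [0.5637, -0.1305, 0.3614]
orientation: [2.748, 1.523, 0.0]
force: [-0.2, -0.1, -0.6]
opening: 0.0141
```

Call:
arm_command(motion=[{"slide": [0,0,0.0025],"turn": [0,0,0]},{"slide": [0,0,0],"turn": [0,0,0]},{"slide": [0,0,0],"turn": [0,0,0]},{"slide": [0,0,0],"turn": [0,0,0]},{"slide": [0,0,0],"turn": [0,0,0]}])

```text
t: 10.6
tool_pos: [0.5637, -0.1305, 0.3604]
orientation: [2.748, 1.523, -0.0]
force: [-0.1, 0.7, -1.0]
opening: 0.0133
```

Call:
arm_command(motion=[{"slide": [0,0,0.0025],"turn": [0,0,0]},{"slide": [0,0,0],"turn": [0,0,0]},{"slide": [0,0,0],"turn": [0,0,0]},{"slide": [0,0,0],"turn": [0,0,0]},{"slide": [0,0,0],"turn": [0,0,0]}])

```text
t: 11.02
tool_pos: [0.5637, -0.1305, 0.3593]
orientation: [2.748, 1.523, 0.0]
force: [0.7, -0.7, -0.5]
opening: 0.0138
```

```bash
python3 -c "
from mv import *
st()"
```

```text
t11.02 pos [ 0.5637 -0.1305  0.3593] yawx 57.98 tilt 0.00 q6 -1.33 q1 -0.32 F [ 0.7 -0.7 -0.5] M [-0.03 -0.14  0.03] op 0.0138
```

Below 0.362 with no contact, so the skirt is round the collar. Continuing.

Call:
arm_command(motion=[{"slide": [0,0,0.0025],"turn": [0,0,0]},{"slide": [0,0,0],"turn": [0,0,0]},{"slide": [0,0,0],"turn": [0,0,0]},{"slide": [0,0,0],"turn": [0,0,0]},{"slide": [0,0,0],"turn": [0,0,0]}])

```text
t: 11.43
tool_pos: [0.5637, -0.1304, 0.3583]
orientation: [-2.748, -1.523, 0.0]
force: [0.3, 0.9, -0.8]
opening: 0.0138
```

Call:
arm_command(motion=[{"slide": [0,0,0.0025],"turn": [0,0,0]},{"slide": [0,0,0],"turn": [0,0,0]},{"slide": [0,0,0],"turn": [0,0,0]},{"slide": [0,0,0],"turn": [0,0,0]},{"slide": [0,0,0],"turn": [0,0,0]}])

```text
t: 11.85
tool_pos: [0.5637, -0.1305, 0.3573]
orientation: [-2.748, -1.523, 0.0]
force: [0.3, 0.5, -2.4]
opening: 0.0139
```

Call:
arm_command(motion=[{"slide": [0,0,0.002],"turn": [0,0,0]},{"slide": [0,0,0],"turn": [0,0,0]},{"slide": [0,0,0],"turn": [0,0,0]},{"slide": [0,0,0],"turn": [0,0,0]},{"slide": [0,0,0],"turn": [0,0,0]}])

```text
t: 12.27
tool_pos: [0.5637, -0.1305, 0.3565]
orientation: [-2.748, -1.523, 0.0]
force: [-0.7, -0.4, -1.2]
opening: 0.014
```

```bash
python3 -c "
from mv import *
st()"
```

```text
t12.27 pos [ 0.5637 -0.1305  0.3565] yawx 57.98 tilt 0.00 q6 -1.33 q1 -0.32 F [-0.7 -0.4 -1.2] M [-0.08 -0.04  0.06] op 0.0140
```

Call:
arm_command(motion=[{"slide": [0,0,0.0025],"turn": [0,0,0]},{"slide": [0,0,0],"turn": [0,0,0]},{"slide": [0,0,0],"turn": [0,0,0]},{"slide": [0,0,0],"turn": [0,0,0]},{"slide": [0,0,0],"turn": [0,0,0]}])

```text
t: 12.68
tool_pos: [0.5637, -0.1305, 0.3555]
orientation: [-2.748, -1.523, 0.0]
force: [-0.6, -0.9, -0.9]
opening: 0.014
```

Call:
arm_command(motion=[{"slide": [0,0,0.0025],"turn": [0,0,0]},{"slide": [0,0,0],"turn": [0,0,0]},{"slide": [0,0,0],"turn": [0,0,0]},{"slide": [0,0,0],"turn": [0,0,0]},{"slide": [0,0,0],"turn": [0,0,0]}])

```text
t: 13.1
tool_pos: [0.5637, -0.1305, 0.3547]
orientation: [2.748, 1.523, 0.0]
force: [-1.7, -1.3, 0.5]
opening: 0.0137
```

Call:
arm_command(motion=[{"slide": [0,0,0.0025],"turn": [0,0,0]},{"slide": [0,0,0],"turn": [0,0,0]},{"slide": [0,0,0],"turn": [0,0,0]},{"slide": [0,0,0],"turn": [0,0,0]},{"slide": [0,0,0],"turn": [0,0,0]}])

```text
t: 13.52
tool_pos: [0.5637, -0.1305, 0.3538]
orientation: [2.748, 1.523, 0.0]
force: [-1.7, -1.7, 3.3]
opening: 0.0137
```

```bash
python3 -c "
from mv import *
st()"
```

```text
t13.52 pos [ 0.5637 -0.1305  0.3538] yawx 57.98 tilt 0.02 q6 -1.33 q1 -0.32 F [-1.7 -1.7  3.3] M [-0.23  0.23  0.04] op 0.0137
```

Call:
arm_command(motion=[{"slide": [-0.0015,0,0.0025],"turn": [0,0,0]},{"slide": [0,0,0],"turn": [0,0,0]},{"slide": [0,0,0],"turn": [0,0,0]},{"slide": [0,0,0],"turn": [0,0,0]},{"slide": [0,0,0],"turn": [0,0,0]}])

```text
t: 13.93
tool_pos: [0.5636, -0.1308, 0.3527]
orientation: [2.748, 1.523, 0.001]
force: [0.2, 1.7, 3.5]
opening: 0.0139
```

Call:
arm_command(motion=[{"slide": [0,0,0.0025],"turn": [0,0,0]},{"slide": [0,0,0],"turn": [0,0,0]},{"slide": [0,0,0],"turn": [0,0,0]},{"slide": [0,0,0],"turn": [0,0,0]},{"slide": [0,0,0],"turn": [0,0,0]}])

```text
t: 14.35
tool_pos: [0.5635, -0.1309, 0.3517]
orientation: [2.748, 1.523, 0.001]
force: [2.2, 2.8, 4.9]
opening: 0.0138
```

```bash
python3 -c "
from mv import *
st()"
```

```text
t14.35 pos [ 0.5635 -0.1309  0.3517] yawx 57.99 tilt 0.03 q6 -1.33 q1 -0.32 F [2.2 2.8 4.9] M [ 0.54 -0.51  0.02] op 0.0138
```

The force follows the spring law (5 N at about 10 mm below the mouth), so the lugs are in the gaps. Pressing on.

Call:
arm_command(motion=[{"slide": [0.0007,0,0.0025],"turn": [0,0,0]},{"slide": [0,0,0],"turn": [0,0,0]},{"slide": [0,0,0.0025],"turn": [0,0,0]},{"slide": [0,0,0],"turn": [0,0,0]},{"slide": [0,0,0],"turn": [0,0,0]}])

```text
t: 14.77
tool_pos: [0.5636, -0.1308, 0.3498]
orientation: [2.748, 1.522, 0.0]
force: [1.1, 2.2, 5.2]
opening: 0.0138
```

Call:
arm_command(motion=[{"slide": [0,0,0.0025],"turn": [0,0,0]},{"slide": [0,0,0],"turn": [0,0,0]},{"slide": [0,0,0.0025],"turn": [0,0,0]},{"slide": [0,0,0],"turn": [0,0,0]},{"slide": [0,0,0],"turn": [0,0,0]}])

```text
t: 15.18
tool_pos: [0.5636, -0.1308, 0.348]
orientation: [2.748, 1.522, 0.0]
force: [0.9, 2.0, 6.3]
opening: 0.0139
```

```bash
python3 -c "
from mv import *
st()"
```

```text
t15.18 pos [ 0.5636 -0.1308  0.348 ] yawx 57.98 tilt 0.03 q6 -1.33 q1 -0.32 F [0.9 2.  6.3] M [ 0.47 -0.2   0.  ] op 0.0139
```

Call:
arm_command(motion=[{"slide": [0.0004,0,0.0025],"turn": [0,0,0]},{"slide": [0,0,0],"turn": [0,0,0]},{"slide": [0,0,0.0025],"turn": [0,0,0]},{"slide": [0,0,0],"turn": [0,0,0]},{"slide": [0,0,0],"turn": [0,0,0]}])

```text
t: 15.6
tool_pos: [0.5636, -0.1308, 0.3462]
orientation: [2.748, 1.522, 0.0]
force: [-0.9, 2.4, 9.3]
opening: 0.0138
```

Call:
arm_command(motion=[{"slide": [0,0,0.0018],"turn": [0,0,0]},{"slide": [0,0,0],"turn": [0,0,0]},{"slide": [0,0,0],"turn": [0,0,0]},{"slide": [0,0,0],"turn": [0,0,0]},{"slide": [0,0,0],"turn": [0,0,0]}])

```text
t: 16.02
tool_pos: [0.5636, -0.1308, 0.3456]
orientation: [2.747, 1.522, 0.0]
force: [-0.8, 1.9, 9.0]
opening: 0.014
```

```bash
python3 -c "
from look import *
look('l6',(235,150,75,95),(245,140,65,95))
from al import *
ov4((.5636,-.1308),(.5608,-.130),.1335,'pics/l6_side_full.png','pics/al3.png')"
```

```text
t16.12 pos [ 0.5636 -0.1308  0.3456] yawx 57.98 tilt 0.04 q6 -1.33 q1 -0.32 F [-2.2  1.3  8.5] M [0.41 0.1  0.03] op 0.0144
```

View pics/al3.png

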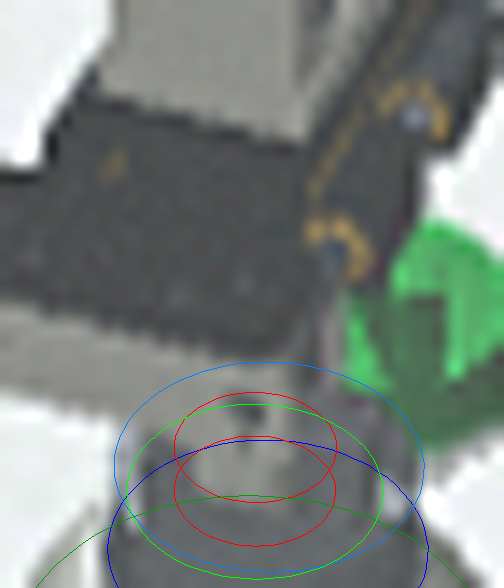

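Underside about 16.5 mm below the mouth at 9 N, as the spring predicts. Now I'll twist clockwise (positive turn about the downward tool z), with a small slide to allow for the cap sitting about 2.8 mm off-centre along the bar in the grip.

Call:
arm_command(motion=[{"slide": [-0.0003,0,0],"turn": [0,0,0.08]},{"slide": [-0.0003,0,0],"turn": [0,0,0.08]},{"slide": [-0.0003,0,0],"turn": [0,0,0.08]},{"slide": [0,0,0],"turn": [0,0,0]},{"slide": [0,0,0],"turn": [0,0,0]}])

```text
t: 16.53
tool_pos: [0.5634, -0.1312, 0.3456]
orientation: [2.834, 1.354, 0.0]
force: [-1.6, 0.9, 8.6]
opening: 0.0137
```

```bash
python3 -c "
from mv import *
st()"
```

```text
t16.53 pos [ 0.5634 -0.1312  0.3456] yawx 51.08 tilt 0.05 q6 -1.21 q1 -0.32 F [-1.6  0.9  8.6] M [ 0.28  0.15 -0.02] op 0.0137
```

Call:
arm_command(motion=[{"slide": [-0.0004,0,0],"turn": [0,0,0.12]},{"slide": [-0.0004,0,0],"turn": [0,0,0.12]},{"slide": [-0.0004,0,0],"turn": [0,0,0.12]},{"slide": [0,0,0],"turn": [0,0,0]},{"slide": [0,0,0],"turn": [0,0,0]}])

```text
t: 16.95
tool_pos: [0.563, -0.1315, 0.3456]
orientation: [2.944, 1.094, -0.0]
force: [-2.0, 1.9, 9.5]
opening: 0.0139
```

```bash
python3 -c "
from mv import *
st()"
```

```text
t16.95 pos [ 0.563  -0.1315  0.3456] yawx 40.76 tilt 0.03 q6 -1.03 q1 -0.32 F [-2.   1.9  9.5] M [ 0.33  0.27 -0.07] op 0.0139
```

Call:
arm_command(motion=[{"slide": [-0.0004,0,0],"turn": [0,0,0.12]},{"slide": [-0.0004,0,0],"turn": [0,0,0.12]},{"slide": [-0.0004,0,0],"turn": [0,0,0.12]},{"slide": [0,0,0],"turn": [0,0,0]},{"slide": [0,0,0],"turn": [0,0,0]}])

```text
t: 17.37
tool_pos: [0.5626, -0.1317, 0.3455]
orientation: [3.031, 0.825, -0.0]
force: [-2.0, 2.2, 9.6]
opening: 0.0138
```

Call:
arm_command(motion=[{"slide": [-0.0004,0,0],"turn": [0,0,0.12]},{"slide": [-0.0004,0,0],"turn": [0,0,0.12]},{"slide": [-0.0004,0,0],"turn": [0,0,0.12]},{"slide": [0,0,0],"turn": [0,0,0]},{"slide": [0,0,0],"turn": [0,0,0]}])

```text
t: 17.78
tool_pos: [0.5622, -0.1318, 0.3456]
orientation: [3.093, 0.549, 0.0]
force: [-1.5, 3.4, 8.9]
opening: 0.0138
```

```bash
python3 -c "
from mv import *
st()"
```

```text
t17.78 pos [ 0.5622 -0.1318  0.3456] yawx 20.14 tilt 0.02 q6 -0.67 q1 -0.32 F [-1.5  3.4  8.9] M [ 0.53  0.13 -0.1 ] op 0.0138
```

Call:
arm_command(motion=[{"slide": [-0.0005,-0.0007,0],"turn": [0,0,0.12]},{"slide": [-0.0004,0,0],"turn": [0,0,0.12]},{"slide": [0,0,0],"turn": [0,0,0]},{"slide": [0,0,0],"turn": [0,0,0]},{"slide": [0,0,0],"turn": [0,0,0]}])

```text
t: 18.2
tool_pos: [0.5619, -0.1318, 0.3456]
orientation: [3.12, 0.363, 0.001]
force: [-1.5, 2.4, 9.8]
opening: 0.0137
```

```bash
python3 -c "
from mv import *
st()"
```

```text
t18.20 pos [ 0.5619 -0.1318  0.3456] yawx 13.28 tilt 0.04 q6 -0.55 q1 -0.32 F [-1.5  2.4  9.8] M [ 0.46  0.12 -0.11] op 0.0137
```

Call:
arm_command(motion=[{"slide": [-0.0002,0,0],"turn": [0,0,0.07]},{"slide": [-0.0002,0,0],"turn": [0,0,0.07]},{"slide": [0,0,0],"turn": [0,0,0]},{"slide": [0,0,0],"turn": [0,0,0]},{"slide": [0,0,0],"turn": [0,0,0]}])

```text
t: 18.62
tool_pos: [0.5617, -0.1318, 0.3456]
orientation: [3.131, 0.254, 0.001]
force: [-0.8, 2.5, 9.4]
opening: 0.0137
```

```bash
python3 -c "
from mv import *
st()"
```

```text
t18.62 pos [ 0.5617 -0.1318  0.3456] yawx 9.28 tilt 0.04 q6 -0.48 q1 -0.32 F [-0.8  2.5  9.4] M [0.48 0.13 0.03] op 0.0137
```

Twisted about 49°, with no stop yet. Continuing in small steps.

Call:
arm_command(motion=[{"slide": [-0.0002,0,0],"turn": [0,0,0.07]},{"slide": [0,0,0],"turn": [0,0,0]},{"slide": [0,0,0],"turn": [0,0,0]},{"slide": [-0.0001,0,0],"turn": [0,0,0.035]},{"slide": [0,0,0],"turn": [0,0,0]}])

```text
t: 19.03
tool_pos: [0.5616, -0.1317, 0.3456]
orientation: [3.137, 0.17, 0.001]
force: [-0.7, 2.8, 9.7]
opening: 0.0139
```

```bash
python3 -c "
from mv import *
st()"
```

```text
t19.03 pos [ 0.5616 -0.1317  0.3456] yawx 6.22 tilt 0.03 q6 -0.43 q1 -0.32 F [-0.7  2.8  9.7] M [0.44 0.13 0.09] op 0.0139
```

Call:
arm_command(motion=[{"slide": [-0.0002,0,0],"turn": [0,0,0.07]},{"slide": [0,0,0],"turn": [0,0,0]},{"slide": [0,0,0],"turn": [0,0,0]},{"slide": [0,0,0],"turn": [0,0,0]},{"slide": [0,0,0],"turn": [0,0,0]}])

```text
t: 19.45
tool_pos: [0.5616, -0.1318, 0.3457]
orientation: [3.139, 0.117, 0.001]
force: [-1.5, 2.9, 10.5]
opening: 0.0138
```

```bash
python3 -c "
from mv import *
st()"
```

```text
t19.45 pos [ 0.5616 -0.1318  0.3457] yawx 4.26 tilt 0.04 q6 -0.39 q1 -0.32 F [-1.5  2.9 10.5] M [0.49 0.06 0.04] op 0.0138
```

Call:
arm_command(motion=[{"slide": [-0.0002,0,0],"turn": [0,0,0.07]},{"slide": [0,0,0],"turn": [0,0,0]},{"slide": [0,0,0],"turn": [0,0,0]},{"slide": [0,0,0],"turn": [0,0,0]},{"slide": [0,0,0],"turn": [0,0,0]}])

```text
t: 19.87
tool_pos: [0.5615, -0.1318, 0.3456]
orientation: [3.141, 0.062, 0.001]
force: [-0.8, 3.4, 9.7]
opening: 0.0138
```

```bash
python3 -c "
from mv import *
st()"
```

```text
t19.87 pos [ 0.5615 -0.1318  0.3456] yawx 2.26 tilt 0.04 q6 -0.36 q1 -0.32 F [-0.8  3.4  9.7] M [0.47 0.09 0.  ] op 0.0138
```

Call:
arm_command(motion=[{"slide": [-0.0002,0,0],"turn": [0,0,0.07]},{"slide": [0,0,0],"turn": [0,0,0]},{"slide": [0,0,0],"turn": [0,0,0]},{"slide": [0,0,0],"turn": [0,0,0]},{"slide": [0,0,0],"turn": [0,0,0]}])

```text
t: 20.28
tool_pos: [0.5614, -0.1317, 0.3456]
orientation: [3.141, 0.007, 0.001]
force: [-0.8, 2.9, 9.3]
opening: 0.014
```

```bash
python3 -c "
from mv import *
st()"
```

```text
t20.28 pos [ 0.5614 -0.1317  0.3456] yawx 0.26 tilt 0.04 q6 -0.32 q1 -0.32 F [-0.8  2.9  9.3] M [0.47 0.05 0.02] op 0.0140
```

Call:
arm_command(motion=[{"slide": [-0.0002,0,0],"turn": [0,0,0.07]},{"slide": [0,0,0],"turn": [0,0,0]},{"slide": [0,0,0],"turn": [0,0,0]},{"slide": [0,0,0],"turn": [0,0,0]},{"slide": [0,0,0],"turn": [0,0,0]}])

```text
t: 20.7
tool_pos: [0.5613, -0.1317, 0.3456]
orientation: [3.141, -0.047, 0.001]
force: [-1.6, 2.2, 9.0]
opening: 0.014
```

```bash
python3 -c "
from mv import *
st()"
```

```text
t20.70 pos [ 0.5613 -0.1317  0.3456] yawx -1.72 tilt 0.04 q6 -0.29 q1 -0.32 F [-1.6  2.2  9. ] M [0.53 0.12 0.28] op 0.0140
```

Call:
arm_command(motion=[{"slide": [-0.0002,0,0],"turn": [0,0,0.07]},{"slide": [0,0,0],"turn": [0,0,0]},{"slide": [0,0,0],"turn": [0,0,0]},{"slide": [0,0,0],"turn": [0,0,0]},{"slide": [0,0,0],"turn": [0,0,0]}])

```text
t: 21.12
tool_pos: [0.5613, -0.1317, 0.3456]
orientation: [3.14, -0.102, 0.001]
force: [-1.6, 2.8, 9.6]
opening: 0.0141
```

```bash
python3 -c "
from mv import *
st()"
```

```text
t21.12 pos [ 0.5613 -0.1317  0.3456] yawx -3.71 tilt 0.05 q6 -0.25 q1 -0.32 F [-1.6  2.8  9.6] M [0.49 0.04 0.61] op 0.0141
```

The torque rose to 0.6 N·m after about 61°: the hard stop. Next I'll let the spring lift the cap into the notches while still gripping, and feel whether it holds.

Call:
arm_command(motion=[{"slide": [0,0,-0.0025],"turn": [0,0,0]},{"slide": [0,0,-0.0025],"turn": [0,0,0]},{"slide": [0,0,-0.0025],"turn": [0,0,0]},{"slide": [0,0,0],"turn": [0,0,0]},{"slide": [0,0,0],"turn": [0,0,0]}])

```text
t: 21.53
tool_pos: [0.5613, -0.1317, 0.3469]
orientation: [-3.14, 0.102, 0.0]
force: [5.4, 0.8, -1.1]
opening: 0.0139
```

```bash
python3 -c "
from mv import *
st()"
```

```text
t21.53 pos [ 0.5613 -0.1317  0.3469] yawx -3.73 tilt 0.01 q6 -0.25 q1 -0.32 F [ 5.4  0.8 -1.1] M [ 0.19 -1.04  0.59] op 0.0139
```

Call:
arm_command(motion=[{"slide": [0,0,-0.0025],"turn": [0,0,0]},{"slide": [0,0,0],"turn": [0,0,0]},{"slide": [0,0,0],"turn": [0,0,0]},{"slide": [0,0,0],"turn": [0,0,0]},{"slide": [0,0,0],"turn": [0,0,0]}])

```text
t: 21.95
tool_pos: [0.5613, -0.1317, 0.3478]
orientation: [-3.14, 0.102, 0.0]
force: [5.6, 2.1, -2.7]
opening: 0.0137
```

```bash
python3 -c "
from mv import *
st()"
```

```text
t21.95 pos [ 0.5613 -0.1317  0.3478] yawx -3.73 tilt 0.02 q6 -0.25 q1 -0.32 F [ 5.6  2.1 -2.7] M [ 0.15 -1.11  0.5 ] op 0.0137
```

Force shows the cap held (−2.7 N) at about −14 mm, with stop torque still on, which may be jamming it. I'll relieve the torque slightly.

Call:
arm_command(motion=[{"slide": [0,0,0],"turn": [0,0,-0.035]},{"slide": [0,0,0],"turn": [0,0,0]},{"slide": [0,0,0],"turn": [0,0,-0.035]},{"slide": [0,0,0],"turn": [0,0,0]},{"slide": [0,0,0],"turn": [0,0,0]}])

```text
t: 22.37
tool_pos: [0.5613, -0.1317, 0.3482]
orientation: [-3.141, 0.048, 0.0]
force: [5.2, 1.3, -0.5]
opening: 0.014
```

```bash
python3 -c "
from mv import *
st()"
```

```text
t22.37 pos [ 0.5613 -0.1317  0.3482] yawx -1.77 tilt 0.01 q6 -0.29 q1 -0.32 F [ 5.2  1.3 -0.5] M [ 0.19 -1.02  0.24] op 0.0140
```

Call:
arm_command(motion=[{"slide": [0.0015,0,0],"turn": [0,0,0]},{"slide": [0,-0.0003,0],"turn": [0,0,-0.03]},{"slide": [0,0,0],"turn": [0,0,0]},{"slide": [0,0,0],"turn": [0,0,0]},{"slide": [0,0,0],"turn": [0,0,0]}])

```text
t: 22.78
tool_pos: [0.5616, -0.1317, 0.3488]
orientation: [3.141, -0.025, -0.001]
force: [-0.2, 1.0, 2.9]
opening: 0.0141
```

```bash
python3 -c "
from mv import *
st()"
```

```text
t22.78 pos [ 0.5616 -0.1317  0.3488] yawx -0.90 tilt 0.04 q6 -0.30 q1 -0.32 F [-0.2  1.   2.9] M [0.14 0.07 0.13] op 0.0141
```

Call:
arm_command(motion=[{"slide": [0,0,-0.0025],"turn": [0,0,0]},{"slide": [0,0,0],"turn": [0,0,0]},{"slide": [0,0,0],"turn": [0,0,0]},{"slide": [0,0,0],"turn": [0,0,0]},{"slide": [0,0,0],"turn": [0,0,0]}])

```text
t: 23.2
tool_pos: [0.5616, -0.1316, 0.3497]
orientation: [3.141, -0.024, -0.001]
force: [-2.2, -0.1, 1.4]
opening: 0.0137
```

```bash
python3 -c "
from mv import *
st()"
```

```text
t23.20 pos [ 0.5616 -0.1316  0.3497] yawx -0.89 tilt 0.04 q6 -0.30 q1 -0.32 F [-2.2 -0.1  1.4] M [0.03 0.42 0.08] op 0.0137
```

Call:
arm_command(motion=[{"slide": [0,0,-0.0025],"turn": [0,0,0]},{"slide": [0,0,0],"turn": [0,0,0]},{"slide": [0,0,0],"turn": [0,0,0]},{"slide": [0,0,0],"turn": [0,0,0]},{"slide": [0,0,0],"turn": [0,0,0]}])

```text
t: 23.62
tool_pos: [0.5616, -0.1316, 0.3499]
orientation: [-3.141, 0.024, 0.002]
force: [2.3, -0.4, -9.8]
opening: 0.0137
```

```bash
python3 -c "
from mv import *
st()"
```

```text
t23.62 pos [ 0.5616 -0.1316  0.3499] yawx -0.89 tilt 0.07 q6 -0.30 q1 -0.32 F [ 2.3 -0.4 -9.8] M [-0.46 -0.52  0.14] op 0.0137
```

Hard upward stop at TCP 0.3499 (about −12.5 mm): the lugs are in the notches. I'll unload and release.

Call:
arm_command(motion=[{"slide": [0,0,0.0025],"turn": [0,0,0]},{"slide": [0,0,0],"turn": [0,0,0]},{"slide": [0,0,0],"turn": [0,0,0]},{"slide": [0,0,0],"turn": [0,0,0]},{"slide": [0,0,0],"turn": [0,0,0]}])

```text
t: 24.03
tool_pos: [0.5616, -0.1316, 0.3498]
orientation: [-3.141, 0.024, 0.001]
force: [-3.1, -0.6, -2.9]
opening: 0.0136
```

Call:
arm_command(motion=[{"slide": [0,0,0],"turn": [0,0,0]},{"slide": [0,0,0],"turn": [0,0,0]},{"slide": [0,0,0],"turn": [0,0,0]},{"slide": [0,0,0],"turn": [0,0,0]},{"slide": [0,0,0],"turn": [0,0,0]}], gripper=70)

```text
t: 24.45
tool_pos: [0.562, -0.1316, 0.3504]
orientation: [3.141, -0.024, 0.002]
force: [0.6, 0.4, -0.3]
opening: 0.0428
```

Call:
arm_command(motion=[{"slide": [0,0,0],"turn": [0,0,0]},{"slide": [0,0,0],"turn": [0,0,0]},{"slide": [0,0,0],"turn": [0,0,0]},{"slide": [0,0,0],"turn": [0,0,0]},{"slide": [0,0,0],"turn": [0,0,0]}])

```text
t: 24.87
tool_pos: [0.5618, -0.1316, 0.3498]
orientation: [-3.141, 0.024, 0.0]
force: [0.7, 0.2, -1.0]
opening: 0.0647
```

Call:
arm_command(motion=[{"slide": [0,0,-0.03],"turn": [0,0,0]},{"slide": [0,0,-0.06],"turn": [0,0,0]},{"slide": [0,0,-0.09],"turn": [0,0,0]},{"slide": [0,0,-0.09],"turn": [0,0,0]},{"slide": [0,0,-0.05],"turn": [0,0,0]}])

```text
t: 25.28
tool_pos: [0.5618, -0.1316, 0.4837]
orientation: [3.14, -0.024, 0.009]
force: [-0.2, -0.3, 0.7]
opening: 0.0647
```

```bash
python3 -c "
from look import *
look('l7',(235,150,75,95),(245,140,65,95))
from al import *
ov4((.5612,-.130),(.5612,-.130),.1375,'pics/l7_side_full.png','pics/al4.png',box=(255,185,40,42))"
```

```text
t25.38 pos [ 0.5623 -0.1317  0.4847] yawx -0.89 tilt 0.56 q6 -0.30 q1 -0.32 F [ 1.1 -0.   0.3] M [-0.03 -0.11 -0.04] op 0.0650
```

View pics/l7.png

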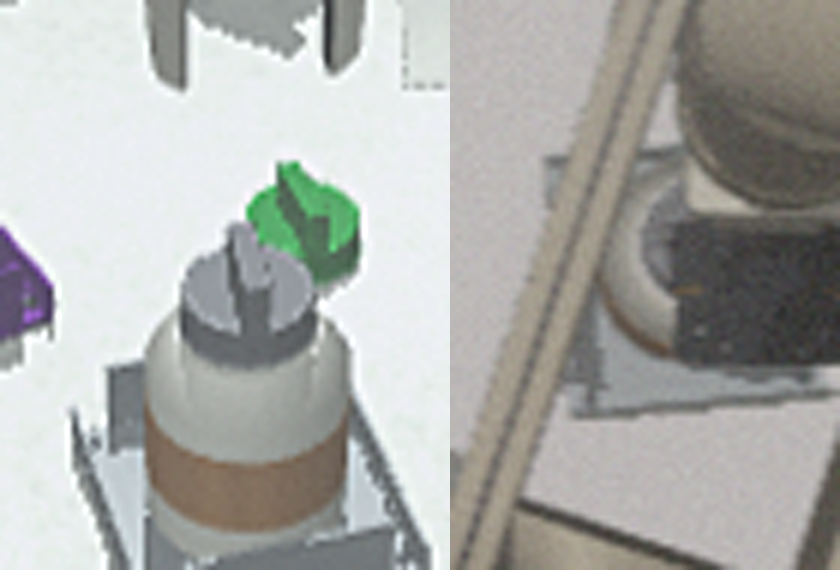

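View pics/al4.png

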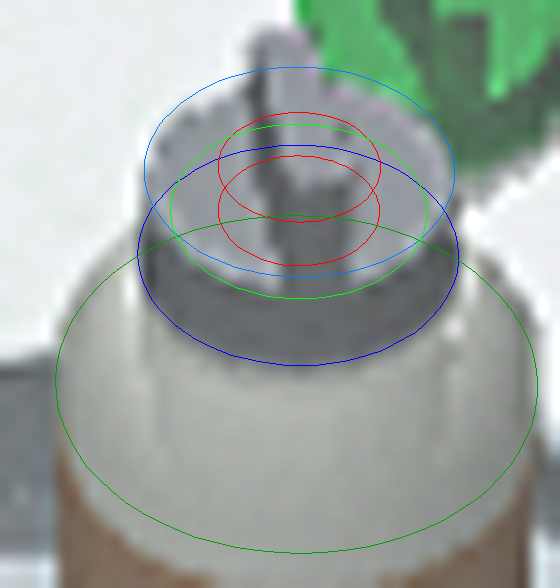

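The cap sits level on the jar and matches the −12.5 mm overlay, with the front lip at crop (300,370) against a predicted 365. The gripper is clear above it and the green cap is untouched. Handing in.

```bash
python3 -c "
from look import *
print(robot.close_job()); look('end',(235,150,75,95),(245,140,65,95))"
```

```text
the job is handed in; nothing more can be done
None
the job is handed in; nothing more can be done
```

The cap is on the jar and appears locked and level. I handed the job in at about 25 s of the 72 s allowed; no verdict is reported.

- **Fit:** I read the gap angle from the pictures (about −32°). The lugs dropped in on the first try, so no rotary search was needed.
- **Press:** I pushed the cap to about 16.5 mm below the mouth point at about 9–10 N, as the spring figures predict. The highest vertical load I read on the wrist was about 10.5 N.
- **Twist:** I turned it about 61° clockwise until the torque rose to about 0.6 N·m.
- **Lock:** The cap jammed at first on the way up, at about 14 mm below the mouth point. Easing the torque and shifting slightly sideways freed it. It then rose to about 12.5 mm below the mouth point and held against a pull of about 10 N upward.
- **Last picture:** After release the cap looked level and centred on the jar, and the gripper was clear of it. The cap's edge was about half a pixel lower than predicted.
- **Disagreements:** The two cameras differed by up to about 5 mm on the jar and 8 mm on the cap. I aligned using the side camera's relative view and touch instead.
- **Not checked:** I took no picture after handing in. I did not measure whether the sprayer, calculator and stamp moved, but the arm never came close enough to touch them.

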